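Heft the screw tins and hold up the heaviest

ROBOT

A 7-joint arm with a two-finger parallel gripper is mounted at the origin on the work surface. World frame = base frame: x ahead of the robot, y to its left, z up, the work surface at z = 0. Lengths are in m, angles in rad, forces in N, time in s.
With the tool pointing down it reaches from about 0.425 to 0.925 m from the base axis. Payload 6.8 kg.
Tool frame: the origin (TCP) lies at the very end of the fingers, on their centre line; the grasp point (between the pads) lies 19 mm behind it; z points along the fingers, y is the line along which they close (so a half turn about z gives the same grasp; the last joint's range is limited). The gripper opens to 85 mm and grips with 20 to 120 N. Pads are 22 mm wide; open, the fingers measure 114 mm over their backs; the gripper's body (76 mm by 85 mm) begins 54 mm behind the grasp point. The pads swing forward as they close: fully open they stand 13 mm farther back than shut.
Start: joints at [1.154, 0.477, 0.022, 1.555, -0.011, 1.109, -0.083], TCP at [0.205, -0.643, 0.198] pointing down, gripper open.
Joint ranges: [-2.96, 2.96], [-0.34, 2.1], [-1.41, 1.46], [0.24, 2.44], [-1.37, 4.51], [0.17, 1.92], [-2.96, 2.96]. Speed limits (rad/s): [2.39, 2.39, 3.14, 3.14, 3.14, 3.14, 3.14].

INTERFACE

Orientations are given as a rotation vector (axis times angle).
In Python, from cell import arm gives the robot as it stands.
- The arm moves only by the shell command python3 -m creep 'ROWS' [FORCE]. ROWS is JSON, one flat list of numbers, 7 for each row, row after row: the shift along the tool's x, y, z each as a share of 0.02 m, from -1 to 1, then the turn, a rotation vector about the tool's x, y, z each as a share of 0.08 rad, from -1 to 1, then the opening, from 0 (shut) to 1 (fully open). In form: [dx, dy, dz, ax, ay, az, claw, dx, dy, dz, ax, ay, az, claw, ...]. A call has 1 to 20 rows; each row shifts and turns the commanded pose from where the row before left it, along the tool's axes as they then stand; what a row does not reach is not made up. A row lasts 1/12 s, in which the tool goes at most 41.7 mm and 7.16 degrees, less where a joint would pass 70% of its speed; a pose out of reach is approached as far as the arm can. A call with a number of a shift or a turn outside -1 to 1 is refused whole. A call with a gripper value outside its range is refused whole. The fingers move at their own pace and stop on an object; FORCE is the grip in N (left out, the last holds). Time passes only in rows, so rows that do not move let the fingers close. It gives the time, the measured TCP pose, the force, the opening and the grip force at its end, in the units of the state.
- arm.read_state(): the state, without advancing time (a new reading comes with each control period).
- arm.capture(name): name is "side" or "top"; returns the picture (420x560x3 uint8, red, green, blue); there is no depth.
- arm.camera_model(name): a dict with "vfov" (degrees; the focal length in pixels is half the picture's height over the tangent of half this angle, whatever the lens; pixels are square), "cx", "cy" (the principal point, pixels), "xyz" and "attitude" of the camera in the world. Camera axes: x right, y down, z forward; pixel columns grow to the right and rows downward; lengths in m; the calibration is good to about 2 mm. A picture is of the moment at which its call begins. camera_model takes no time and is no camera call.
- arm.finish_job(): hands the job in; it is judged then, once.
Trained networks look in the newest picture that a camera, given by its name, has taken for a name from the list of things; names that differ only in an ending like _2 or _b are one class to them, and where a whole thing is asked for, a point or a joint stands for the part that bears it (a point fixed in the world has none). Each returns a list of dicts, best first, with "confidence" (0 to 1); they miss things now and then, are a little off and sometimes report something else, mostly with a low value. They report only what shows in the picture. A call takes as long as a camera call. They do not tell look-alikes from the thing itself.
- arm.search_frame(camera, thing): "xy" ([column, row] in pixels, amid what is visible of it).
- arm.spot_point(camera, thing): "xy" ([column, row] in pixels: a listed point, or the origin of a listed thing).
The state is a dict: "t": time; "joints": joint angles; "dq": joint speeds; "joint_torque": joint torques, N m; "ee_pos": TCP position; "ee_rot": TCP orientation; "ft_force": force on the tool from outside, world axes, zero at the start; "torque": the same for the moment, N m; "gripper_width": finger opening in m; "grip_force": force on a finger pad.
Only numpy, scipy, OpenCV 4.12 (cv2) and the standard library are available. Lean on these libraries where they do the work, as an engineer would, in place of code of your own. Each camera call takes 0.05 s, during which the arm holds its last target. There are 200 camera calls.

TASK

Three identical closed tins of drywall screws stand in the black tote: lift them out, find by their heft which one is heaviest, and stand the two lighter ones upright on the low steel tray for topping up. Finish with the heaviest tin in the gripper, held up still and upright at least 10 cm above the table top and touching nothing else, and keep holding it when the program ends. Never tip a tin over, set tins down rather than dropping them, and leave the tape, the brush and the paint roller where they lie.

Things in the scene. Friction and masses are not known exactly. Their poses are not given: they have to be found in the camera images.
- tin_a: one of three identical closed lever-lid tins, steel, white label, two green bands, 63 mm across, 76 mm tall; origin at the centre of its underside, z up. Starts upright in the tote. Which is heaviest changes every run, whatever the name or place: 0.14 to 0.56 kg each, the heaviest at least 0.1 kg above the next. Contents lie in the lower half, may shift 2 mm. Grip of 40 N is safe.
- tin_b: one of three identical closed lever-lid tins, steel, white label, two green bands, 63 mm across, 76 mm tall; origin at the centre of its underside, z up. Starts upright in the tote. Which is heaviest changes every run, whatever the name or place: 0.14 to 0.56 kg each, the heaviest at least 0.1 kg above the next. Contents lie in the lower half, may shift 2 mm. Grip of 40 N is safe.
- tin_c: one of three identical closed lever-lid tins, steel, white label, two green bands, 63 mm across, 76 mm tall; origin at the centre of its underside, z up. Starts upright in the tote. Which is heaviest changes every run, whatever the name or place: 0.14 to 0.56 kg each, the heaviest at least 0.1 kg above the next. Contents lie in the lower half, may shift 2 mm. Grip of 40 N is safe.
- tote: shallow open black plastic tote, fixed, 230 mm along its x, 330 along its y, 60 tall, walls and floor 4 mm, rim 6 mm wider all round; origin at the centre of its underside, z up. The tins stand in a row along its y, near y = +95, 0, -95 mm and x = 0, each up to 10 mm off. Tote and tray lie side by side, either one on the left
- tray: low empty steel tray, fixed, 230 mm along its x, 330 along its y, lip 12 mm tall, walls 3 mm, rolled edge 3 mm wider, flat inner floor 3 mm above the table; origin at the centre of its underside, z up; room for all three tins in a row along its y
- tape: bystander: roll of yellow masking tape lying flat, 84 mm across, 36 mm tall; origin at the centre of its underside; beyond the tote and tray as seen from the robot
- brush: bystander: paint brush lying flat, about 200 mm long along its x; beyond the tote and tray
- roller: bystander: small paint roller with grey sleeve 38 mm thick, 100 mm long along its x, wire frame and orange handle reaching to 183 mm along its +y; origin under the middle of the sleeve; beyond the tote and tray
There are look-alikes about, which are no part of the job. What is shaped like the tin_a but orange or purple is not meant. What is shaped like the tin_c but pink is not meant.

How it is judged:
At the end, for the whole second after the job is handed in: One tin held by the fingers, underside over 100 mm above the table, tilt under 0.25 rad, still; the other two standing on the tray floor, upright within 0.08 rad, at rest, untouched by robot or held tin, each pressing on the tray with less than 3.68 N (only the heaviest weighs more) (((height (world z) of tin_a above 0.1 m and angle between tin_a's own z axis and vertical below 0.25 rad and linear speed of tin_a below 0.03 m/s and contact force between tin_a and the fingers above 2 N and contact force between tin_b and tray between 0.5 and 3.68 N and angle between each of tin_b, tin_c's own z axis and vertical below 0.08 rad and linear speed of each of tin_b, tin_c below 0.02 m/s and height (world z) of each of tin_b, tin_c below 0.02 m and contact force between each of tin_b, tin_c and the arm below 0.1 N and contact force between each of tin_b, tin_c and the fingers below 0.1 N and contact force between each of tin_b, tin_c and tin_a below 0.1 N and contact force between tin_c and tray between 0.5 and 3.68 N) or (height (world z) of tin_b above 0.1 m and angle between tin_b's own z axis and vertical below 0.25 rad and linear speed of tin_b below 0.03 m/s and contact force between tin_b and the fingers above 2 N and contact force between tin_a and tray between 0.5 and 3.68 N and angle between each of tin_a, tin_c's own z axis and vertical below 0.08 rad and linear speed of each of tin_a, tin_c below 0.02 m/s and height (world z) of each of tin_a, tin_c below 0.02 m and contact force between each of tin_a, tin_c and the arm below 0.1 N and contact force between each of tin_a, tin_c and the fingers below 0.1 N and contact force between each of tin_a, tin_c and tin_b below 0.1 N and contact force between tin_c and tray between 0.5 and 3.68 N) or (height (world z) of tin_c above 0.1 m and angle between tin_c's own z axis and vertical below 0.25 rad and linear speed of tin_c below 0.03 m/s and contact force between tin_c and the fingers above 2 N and contact force between tin_a and tray between 0.5 and 3.68 N and angle between each of tin_a, tin_b's own z axis and vertical below 0.08 rad and linear speed of each of tin_a, tin_b below 0.02 m/s and height (world z) of each of tin_a, tin_b below 0.02 m and contact force between each of tin_a, tin_b and the arm below 0.1 N and contact force between each of tin_a, tin_b and the fingers below 0.1 N and contact force between each of tin_a, tin_b and tin_c below 0.1 N and contact force between tin_b and tray between 0.5 and 3.68 N))); the arm keeps its last pose, push and grip.
It fails at once if a tin is tipped more than about 35 degrees (angle between any of tin_a, tin_b, tin_c's own z axis and vertical above 0.6 rad).
It fails at once if a tin is dropped (falls free of the fingers faster than 0.6 m/s, a drop of about 2 cm) ((linear speed of tin_a above 0.6 m/s and contact force between tin_a and the fingers below 0.1 N) or (linear speed of tin_b above 0.6 m/s and contact force between tin_b and the fingers below 0.1 N) or (linear speed of tin_c above 0.6 m/s and contact force between tin_c and the fingers below 0.1 N)).
It fails at once if the tape, the brush or the roller is moved more than 20 mm (distance of any of tape, brush, roller from where it was at the start of the episode above 0.02 m).
It also fails if it takes over 67 s, if anything falls off the work surface, if the arm or the gripper's body presses on something with over 40 N, if the wrist force passes 120 N, or if a joint passes its speed limit or range.

## Working session

There is one attempt and no reset: what is moved stays moved. The work goes in short steps, Python scripts to look and compute and a shell command to move; the robot and the scene stay as the last step left them, time stands still between calls to the robot, and variables do not carry over. Pictures are saved under pics/ and viewed, at most 10 in all, crops included, and the job is handed in when it is done.

```bash
mkdir -p pics; ls
python3 - <<'E'
from cell import arm
import cv2,numpy as np
for n in("top","side"):
    im=arm.capture(n);cv2.imwrite(f"pics/{n}0.png",im[:,:,::-1]);print(n,arm.camera_model(n))
    for t in("tin_a","tote","tray"):
        for f in(arm.search_frame,arm.spot_point):
            print(t,f.__name__,[(np.round(d["xy"]).tolist(),round(d["confidence"],2)) for d in f(n,t)])
s=arm.read_state();print(s)
E
```

```text
pics
top {'vfov': 47.67427061799762, 'cx': 275.69185383094356, 'cy': 208.3600756591959, 'xyz': array([0.34178617, 0.10899724, 1.46644974]), 'attitude': array([-2.10937488,  2.14223345, -0.23212353])}
tin_a call [([246.0, 228.0], 0.98), ([186.0, 241.0], 0.95), ([118.0, 223.0], 0.74), ([217.0, 238.0], 0.73), ([115.0, 271.0], 0.7), ([306.0, 248.0], 0.58)]
tin_a call [([186.0, 243.0], 0.72), ([121.0, 228.0], 0.72), ([306.0, 251.0], 0.67), ([218.0, 239.0], 0.65), ([120.0, 272.0], 0.58), ([246.0, 230.0], 0.57)]
tote call [([217.0, 244.0], 0.8)]
tote call [([381.0, 171.0], 0.56), ([215.0, 236.0], 0.55)]
tray call [([386.0, 255.0], 0.82)]
tray call [([385.0, 255.0], 0.97)]
side {'vfov': 44.42654991905086, 'cx': 277.5639338136522, 'cy': 212.13484012864132, 'xyz': array([0.13318527, 0.8990648 , 0.87174133]), 'attitude': array([-0.75190349,  2.5651625 , -1.18211791])}
tin_a call [([227.0, 398.0], 0.77), ([270.0, 270.0], 0.71), ([250.0, 304.0], 0.7), ([163.0, 357.0], 0.7), ([285.0, 243.0], 0.56), ([342.0, 209.0], 0.56)]
tin_a call [([270.0, 283.0], 0.96), ([253.0, 315.0], 0.87), ([340.0, 220.0],
[... 234 characters left out ...]
, 0.69)]
{'t': 0.7, 'joints': array([ 1.15385679,  0.4770054 ,  0.02235409,  1.55541986, -0.01151301,
        1.10928316, -0.08309511]), 'dq': array([-0.00085516, -0.00074782,  0.00033614, -0.00122266, -0.00028438,
        0.00050513,  0.00131732]), 'joint_torque': array([ 6.89446460e-04, -5.96159291e+01,  1.60629071e+00, -2.81488144e+01,
        1.23883691e-02,  1.72861528e-03, -8.21776013e-06]), 'ee_pos': array([ 0.20520956, -0.64306069,  0.19759499]), 'ee_rot': array([3.10420501e+00, 4.83226942e-01, 7.47507087e-05]), 'ft_force': array([-0.36111313, -0.08054623,  0.33739609]), 'torque': array([-0.00674749,  0.00222404,  0.01516575]), 'grip_force': 0.0, 'gripper_width': 0.08522198411031112}
```

View pics/top0.png

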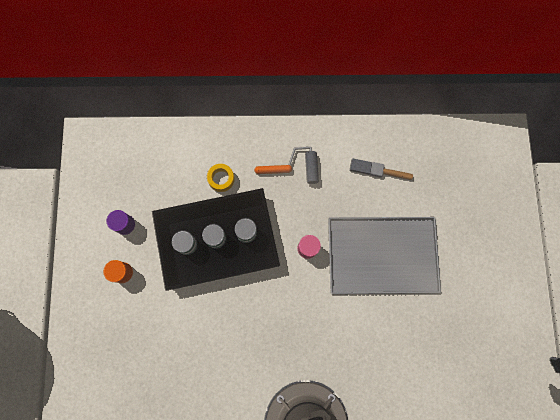

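View pics/side0.png

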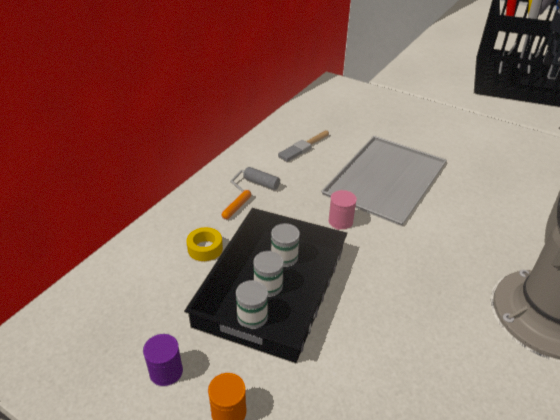

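Candidates for the tin: grey-lidded, white-labelled ones in the tote at top-view (183,242), (213,236), (245,230). The purple (119,221), orange (116,271) and pink (309,246) ones stand outside it and are look-alikes. I'll localise the lids in both views and make one enlarged crop.

```bash
cat > h.py <<'E'
from cell import arm
import cv2,numpy as np
from scipy.spatial.transform import Rotation as R
def cam(n):
    m=arm.camera_model(n);f=210/np.tan(np.radians(m["vfov"])/2)
    return m,f,R.from_rotvec(m["attitude"])
def ray(n,uv,z):
    m,f,r=cam(n);d=r.apply([(uv[0]-m["cx"])/f,(uv[1]-m["cy"])/f,1]);c=m["xyz"]
    return c+d*(z-c[2])/d[2]
def proj(n,p):
    m,f,r=cam(n);q=r.inv().apply(np.array(p)-m["xyz"]);return q[:2]/q[2]*f+[m["cx"],m["cy"]]
def st():
    s=arm.read_state();r=R.from_rotvec(s["ee_rot"]).as_matrix()
    print("t",round(s["t"],2),"pos",s["ee_pos"].round(4),"ytool",r[:,1].round(3),"ztool",r[:,2].round(3),"F",s["ft_force"].round(2),"w",round(s["gripper_width"],4),"g",round(s["grip_force"],1));return s,r
E
python3 - <<'E'
from h import *
im={n:cv2.imread(f"pics/{n}0.png") for n in("top","side")}
def blobs(mask,lo,hi):
    cs,_=cv2.findContours(mask,cv2.RETR_EXTERNAL,cv2.CHAIN_APPROX_NONE)
    return [c for c in cs if lo<cv2.contourArea(c)<hi]
g=cv2.cvtColor(im["top"],cv2.COLOR_BGR2GRAY)
# tote
dark=((g<60)*255).astype(np.uint8)
for c in blobs(dark[150:320,130:300].copy(),3000,20000):
    c=c+[130,150];r=cv2.minAreaRect(c);b=cv2.boxPoints(r);print("tote",b.round(1).tolist());w=np.array([ray("top",p,.06) for p in b]);print(w.round(3).tolist(),w.mean(0).round(3),np.linalg.norm(w-np.roll(w,1,0),axis=1).round(3))
for c0 in[(183,242),(213,236),(245,230)]:
    x,y=c0;m=((g[y-18:y+18,x-16:x+16]>90)*255).astype(np.uint8)
    for c in blobs(m,150,900):
        (e,ax,_)=cv2.fitEllipse(c);e=np.array(e)+[x-16,y-18];print("tin",e.round(1),np.round(ax,1),ray("top",e,.08).round(4),"side",proj("side",ray("top",e,.08)).round(1))
# tray
for p in[(330,217),(435,217),(441,294),(331,295)]:print("tray",ray("top",p,.012).round(3))
for n,x,y in(("top",309,246),("side",343,200)):print("pink",ray(n,(x,y),.076).round(3))
for n,t in(("top","tape"),("top","roller")):print(t,[(ray(n,d["xy"],.02).round(3).tolist(),d["confidence"]) for d in arm.search_frame(n,t)])
a=cv2.resize(im["top"][185:300,145:325],None,fx=3,fy=3,interpolation=3);b=cv2.resize(im["side"][200:350,190:360],None,fx=2.3,fy=2.3)
h=max(a.shape[0],b.shape[0]);cv2.imwrite("pics/crop1.png",cv2.resize(np.hstack([np.pad(q,((0,h-q.shape[0]),(0,0),(0,0))) for q in(a,b)]),None,fx=.8,fy=.8))
st()
E
```

```text
tote [[148.8000030517578, 211.60000610351562], [262.8999938964844, 187.1999969482422], [279.79998779296875, 266.0], [165.6999969482422, 290.3999938964844]]
[[0.619, 0.46, 0.06], [0.69, 0.117, 0.06], [0.451, 0.07, 0.06], [0.385, 0.403, 0.06]] [0.536 0.262 0.06 ] [0.241 0.35  0.244 0.339]
tin [182.1 241.1] [20.2 20.9] [0.5259 0.3549 0.08  ] side [250.7 293.4]
tin [212.6 234.5] [20.3 20.9] [0.5442 0.266  0.08  ] side [267.4 262.5]
tin [245.  228.6] [20.3 20.5] [0.5604 0.1711 0.08  ] side [284.5 233.9]
tray [ 0.604 -0.091  0.012]
tray [ 0.599 -0.42   0.012]
tray [ 0.362 -0.419  0.012]
tray [ 0.365 -0.084  0.012]
pink [ 0.507 -0.017  0.076]
pink [ 0.506 -0.014  0.076]
tape [([0.757, 0.26, 0.02], 0.81)]
roller [([0.76, -0.015, 0.02], 0.88)]
t 0.8 pos [ 0.2052 -0.6431  0.1976] ytool [ 0.304 -0.953  0.   ] ztool [ 0. -0. -1.] F [-1.69  1.04 -0.17] w 0.0853 g 0.0
```

View pics/crop1.png

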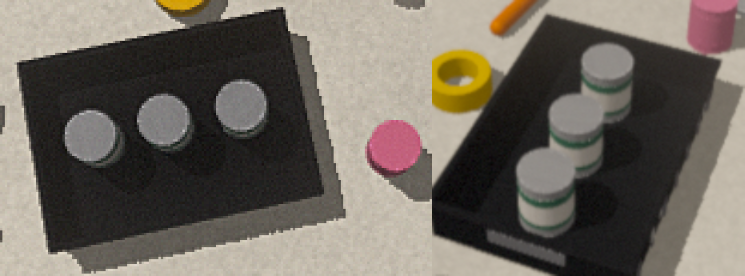

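The crop confirms it: the three white-labelled, green-banded, grey-lidded tins are the ones in the tote, and the side view agrees to about 2 px. The pink, orange and purple tins are outside it. Moving now.

```bash
python3 -m creep '[1,-0.9,0,0,0,0,1, 1,-0.9,0,0,0,0,1, 1,-0.9,0,0,0,0,1, 1,-0.9,0,0,0,0,1, 1,-0.9,0,0,0,0,1, 1,-0.9,0,0,0,0,1, 1,-0.9,0,0,0,0,1, 1,-0.9,0,0,0,0,1, 1,-0.9,0,0,0,0,1, 1,-0.9,0,0,0,0,1, 1,-0.9,0,0,0,0,1, 1,-0.9,0,0,0,0,1, 1,-0.9,0,0,0,0,1, 1,-0.9,0,0,0,0,1, 1,-0.9,0,0,0,0,1, 1,-0.9,0,0,0,0,1, 1,-0.9,0,0,0,0,1, 1,-0.9,0,0,0,0,1, 1,-0.9,0,0,0,0,1, 1,-0.9,0,0,0,0,1]' 25; python3 -c "
from h import *
s,r=st();print(s['joints'].round(2))"
```

```text
t: 2.47
ee_pos: [0.4774, -0.1774, 0.1979]
ee_rot: [3.104, 0.483, 0.001]
ft_force: [0.9, 0.1, 0.6]
gripper_width: 0.0855
grip_force: 0.0
t 2.47 pos [ 0.4774 -0.1774  0.1979] ytool [ 0.304 -0.953  0.   ] ztool [ 0.001 -0.    -1.   ] F [0.92 0.06 0.61] w 0.0855 g 0.0
[ 0.46  0.22 -0.26  1.93  0.07  1.   -1.09]
```

```bash
python3 -m creep '[0,0,0,0,0,-1,1, 0,0,0,0,0,-1,1, 0,0,0,0,0,-1,1, 0,0,0,0,0,-1,1, 0,0,0,0,0,-1,1, 0,0,0,0,0,-1,1, 0,0,0,0,0,-1,1, 0,0,0,0,0,-1,1, 0,0,0,0,0,-1,1, 0,0,0,0,0,-1,1, 0,0,0,0,0,-1,1, 0,0,0,0,0,-1,1, 0,0,0,0,0,-1,1, 0,0,0,0,0,-1,1, 0,0,0,0,0,-1,1, 0,0,0,0,0,-1,1, 0,0,0,0,0,-1,1, 0,0,0,0,0,-1,1, 0,0,0,0,0,-0.24,1]'; python3 -c "
from h import *
s,r=st();print(s['joints'].round(2))
for t in [(.5604,.1711,.1),(.5442,.266,.1),(.5259,.3549,.1)]:print((r.T@(t-s['ee_pos'])/.02).round(2))"
```

```text
t: 4.05
ee_pos: [0.4769, -0.1787, 0.1977]
ee_rot: [1.988, 2.432, 0.0]
ft_force: [-0.5, 0.1, -0.6]
gripper_width: 0.0854
grip_force: 0.0
t 4.05 pos [ 0.4769 -0.1787  0.1977] ytool [0.98  0.199 0.   ] ztool [ 0. -0. -1.] F [-0.47  0.11 -0.59] w 0.0854 g 0.0
[ 0.64  0.24 -0.46  1.92  0.13  1.01  0.32]
[16.31  7.57  4.89]
[21.12  7.72  4.89]
[25.66  7.71  4.88]
```

```bash
python3 -m creep '[0.96,0.445,0,0,0,0,1, 0.96,0.445,0,0,0,0,1, 0.96,0.445,0,0,0,0,1, 0.96,0.445,0,0,0,0,1, 0.96,0.445,0,0,0,0,1, 0.96,0.445,0,0,0,0,1, 0.96,0.445,0,0,0,0,1, 0.96,0.445,0,0,0,0,1, 0.96,0.445,0,0,0,0,1, 0.96,0.445,0,0,0,0,1, 0.96,0.445,0,0,0,0,1, 0.96,0.445,0,0,0,0,1, 0.96,0.445,0,0,0,0,1, 0.96,0.445,0,0,0,0,1, 0.96,0.445,1,0,0,0,1, 0.96,0.445,1,0,0,0,1, 0.96,0.445,1,0,0,0,1, 0,0,1,0,0,0,1,0,0,0,0,0,0,1]'
python3 - <<'E'
from h import *
s,r=st();print(s['joints'].round(2))
for t in [(.5604,.1711,.031)]:print((r.T@(t-s['ee_pos'])/.02).round(2))
for n in("top","side"):
    im=arm.capture(n);cv2.imwrite(f"pics/{n}1.png",im[:,:,::-1])
a=cv2.resize(cv2.imread("pics/side1.png")[110:350,170:420],None,fx=2.2,fy=2.2);cv2.imwrite("pics/c2.png",a)
E
```

```text
t: 5.63
ee_pos: [0.5586, 0.1716, 0.1138]
ee_rot: [-1.988, -2.427, 0.008]
ft_force: [-0.7, -1.3, -0.0]
gripper_width: 0.0854
grip_force: 0.0
t 5.63 pos [0.5586 0.1716 0.1138] ytool [ 0.98   0.197 -0.006] ztool [-0.006 -0.001 -1.   ] F [-0.66 -1.34 -0.03] w 0.0854 g 0.0
[ 0.03  0.49 -0.57  1.82  0.32  0.93 -0.48]
[-0.04  0.11  4.14]
```

View pics/c2.png

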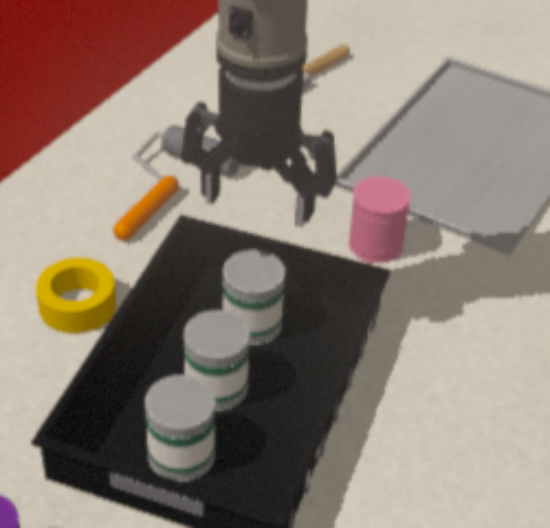

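The open fingers stand either side of the tin nearest the tray: tips at about (208,200) and (302,220) in the crop, midway over the lid at (254,270). I'll descend and grip.

```bash
python3 -m creep '[0,0.05,1,0,0,0,1, 0,0.05,1,0,0,0,1, 0,0,1,0,0,0,1, 0,0,1,0,0,0,1, 0,0,0.1,0,0,0,1, 0,0,0,0,0,0,1, 0,0,0,0,0,0,0.5, 0,0,0,0,0,0,0.5, 0,0,0,0,0,0,0.5, 0,0,0,0,0,0,0.5, 0,0,0,0,0,0,0.5, 0,0,0,0,0,0,0.5]' 30; python3 -c "
from h import *
st()"
```

```text
t: 6.73
ee_pos: [0.5642, 0.172, 0.0381]
ee_rot: [1.991, 2.428, 0.003]
ft_force: [-3.4, -1.4, 9.4]
gripper_width: 0.0606
grip_force: 30.2
t 6.73 pos [0.5642 0.172  0.0381] ytool [0.981 0.196 0.003] ztool [ 0.003  0.    -1.   ] F [-3.44 -1.42  9.39] w 0.0606 g 30.2
```

```bash
python3 -m creep '[0,0,-0.5,0,0,0,0.4, 0,0,-0.5,0,0,0,0.4, 0,0,-1,0,0,0,0.4, 0,0,-1,0,0,0,0.4, 0,0,-1,0,0,0,0.4, 0,0,-1,0,0,0,0.4, 0,0,-1,0,0,0,0.4, 0,0,0,0,0,0,0.4, 0,0,0,0,0,0,0.4,0,0,0,0,0,0,0.4]' 35
python3 - <<'E'
from h import *
f=[]
for i in range(8):
    arm.capture("side");f.append(arm.read_state()["ft_force"])
s,r=st();print(np.mean(f,0).round(2),np.std(f,0).round(2),s["torque"].round(2))
cv2.imwrite("pics/side3.png",cv2.resize(arm.capture("side")[60:340,150:430,::-1],None,fx=2,fy=2))
E
```

```text
t: 7.57
ee_pos: [0.5627, 0.1711, 0.1551]
ee_rot: [-1.992, -2.429, 0.001]
ft_force: [0.0, -0.2, -2.8]
gripper_width: 0.0593
grip_force: 38.7
t 7.97 pos [0.563  0.1715 0.1551] ytool [ 0.981  0.196 -0.001] ztool [-0.001 -0.    -1.   ] F [ 0.13 -0.47 -2.11] w 0.0597 g 38.7
[ 0.2   0.05 -2.71] [0.3  0.81 0.36] [ 0.01 -0.01  0.01]
```

View pics/side3.png

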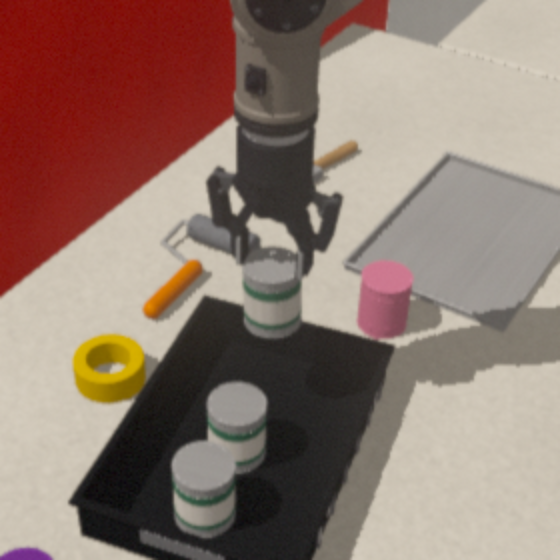

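The picture shows the tin lifted clear at about (273,290), held upright. Its weight is about 2.7 N, under 3.68 N, so it is a lighter one and goes on the tray.

```bash
python3 -m creep '[-0.4,-0.15,0,0,0,0,0.4, -0.8,-0.3,0,0,0,0,0.4, -1,-0.36,0,0,0,0,0.4, -1,-0.36,0,0,0,0,0.4, -1,-0.36,0,0,0,0,0.4, -1,-0.36,0,0,0,0,0.4, -1,-0.36,0,0,0,0,0.4, -1,-0.36,0,0,0,0,0.4, -1,-0.36,0,0,0,0,0.4, -1,-0.36,0,0,0,0,0.4, -1,-0.36,0,0,0,0,0.4, -1,-0.36,0,0,0,0,0.4, -1,-0.36,0,0,0,0,0.4, -1,-0.36,0,0,0,0,0.4, -1,-0.36,0,0,0,0,0.4, -1,-0.36,0,0,0,0,0.4, -1,-0.36,0,0,0,0,0.4, -1,-0.36,0,0,0,0,0.4, -1,-0.36,0,0,0,0,0.4, -1,-0.36,0,0,0,0,0.4]' ; python3 -m creep '[-1,-0.36,0,0,0,0,0.4, -1,-0.36,0,0,0,0,0.4, -1,-0.36,0,0,0,0,0.4, -1,-0.36,0,0,0,0,0.4, -0.8,-0.3,0,0,0,0,0.4, -0.4,-0.2,0,0,0,0,0.4, 0,0,1,0,0,0,0.4, 0,0,1,0,0,0,0.4, 0,0,1,0,0,0,0.4, 0,0,1,0,0,0,0.4, 0,0,0.5,0,0,0,0.4, 0,0,0,0,0,0,0.4, 0,0,0,0,0,0,0.4]'; python3 -c "
from h import *
st()"
```

```text
t: 9.68
ee_pos: [0.5018, -0.2337, 0.1557]
ee_rot: [1.992, 2.429, -0.0]
ft_force: [0.0, -0.3, -3.6]
gripper_width: 0.0597
grip_force: 38.7
t: 10.77
ee_pos: [0.4848, -0.3414, 0.0657]
ee_rot: [-1.991, -2.429, -0.0]
ft_force: [-0.4, 0.1, -2.0]
gripper_width: 0.0593
grip_force: 38.9
t 10.77 pos [ 0.4848 -0.3414  0.0657] ytool [ 0.981  0.196 -0.   ] ztool [-0.     0.001 -1.   ] F [-0.36  0.14 -2.02] w 0.0593 g 38.9
```

```bash
python3 -m creep '[0,0,0.6,0,0,0,0.4, 0,0,0.4,0,0,0,0.4, 0,0,0.2,0,0,0,0.4, 0,0,0.1,0,0,0,0.4, 0,0,0.1,0,0,0,0.4, 0,0,0,0,0,0,0.4]'; python3 -c "
from h import *
st()"
```

```text
t: 11.27
ee_pos: [0.4849, -0.3421, 0.0378]
ee_rot: [1.992, 2.429, -0.0]
ft_force: [0.7, 0.7, -3.4]
gripper_width: 0.0593
grip_force: 39.0
t 11.27 pos [ 0.4849 -0.3421  0.0378] ytool [0.981 0.196 0.   ] ztool [ 0. -0. -1.] F [ 0.74  0.75 -3.44] w 0.0593 g 39.0
```

Not yet in contact; I'll keep lowering in small steps.

```bash
python3 -m creep '[0,0,0.1,0,0,0,0.4, 0,0,0,0,0,0,0.4]'; python3 -m creep '[0,0,0.1,0,0,0,0.4, 0,0,0,0,0,0,0.4]';python3 -m creep '[0,0,0.1,0,0,0,0.4, 0,0,0,0,0,0,0.4]'
```

```text
t: 11.43
ee_pos: [0.4853, -0.3429, 0.0374]
ee_rot: [1.992, 2.427, -0.002]
ft_force: [-3.9, 0.3, 10.3]
gripper_width: 0.0597
grip_force: 40.9
t: 11.6
ee_pos: [0.4853, -0.3433, 0.0372]
ee_rot: [1.992, 2.426, -0.003]
ft_force: [-8.6, 2.1, 25.0]
gripper_width: 0.0594
grip_force: 43.0
t: 11.77
ee_pos: [0.485, -0.3436, 0.0366]
ee_rot: [1.992, 2.426, -0.005]
ft_force: [-14.3, 5.1, 39.2]
gripper_width: 0.0593
grip_force: 46.0
```

```bash
python3 -m creep '[0,0,-0.2,0,0,0,0.4, 0,0,0,0,0,0,0.75, 0,0,0,0,0,0,0.85, 0,0,0,0,0,0,1, 0,0,0,0,0,0,1, 0,0,0,0,0,0,1, 0,0,-0.5,0,0,0,1, 0,0,-1,0,0,0,1, 0,0,-1,0,0,0,1, 0,0,-1,0,0,0,1, 0,0,-1,0,0,0,1, 0,0,0,0,0,0,1]'; python3 -c "
from h import *
s,r=st();print(s['joints'].round(2))
for t in [(.545,.266,.12),(.5259,.3549,.12)]:print((r.T@(t-s['ee_pos'])/.02).round(2))"
```

```text
t: 12.77
ee_pos: [0.4876, -0.343, 0.1304]
ee_rot: [1.987, 2.424, 0.002]
ft_force: [0.2, -1.0, 0.4]
gripper_width: 0.0852
grip_force: 0.0
t 12.77 pos [ 0.4876 -0.343   0.1304] ytool [0.981 0.196 0.005] ztool [ 0.006 -0.004 -1.   ] F [ 0.23 -1.03  0.4 ] w 0.0852 g 0.0
[ 0.83  0.45 -0.42  1.8   0.22  0.93  0.51]
[29.3   8.78  0.42]
[33.84  8.72  0.4 ]
```

```bash
python3 -m creep '[0.98,0.293,0,0,0,0,1, 0.98,0.293,0,0,0,0,1, 0.98,0.293,0,0,0,0,1, 0.98,0.293,0,0,0,0,1, 0.98,0.293,0,0,0,0,1, 0.98,0.293,0,0,0,0,1, 0.98,0.293,0,0,0,0,1, 0.98,0.293,0,0,0,0,1, 0.98,0.293,0,0,0,0,1, 0.98,0.293,0,0,0,0,1, 0.98,0.293,0,0,0,0,1, 0.98,0.293,0,0,0,0,1, 0.98,0.293,0,0,0,0,1, 0.98,0.293,0,0,0,0,1, 0.98,0.293,0,0,0,0,1, 0.98,0.293,0,0,0,0,1, 0.98,0.293,0,0,0,0,1, 0.98,0.293,0,0,0,0,1, 0.98,0.293,0,0,0,0,1, 0.98,0.293,0,0,0,0,1]'; python3 -m creep '[0.98,0.293,0,0,0,0,1, 0.98,0.293,0,0,0,0,1, 0.98,0.293,0,0,0,0,1, 0.98,0.293,0,0,0,0,1, 0.98,0.293,0,0,0,0,1, 0.98,0.293,0,0,0,0,1, 0.98,0.293,0,0,0,0,1, 0.98,0.293,0,0,0,0,1, 0.98,0.293,0,0,0,0,1, 0.8,0.29,0,0,0,0,1, 0,0,0,0,0,0,1, 0,0,0,0,0,0,1]'
python3 - <<'E'
from h import *
s,r=st()
for t in [(.545,.266,.031)]:print((r.T@(t-s['ee_pos'])/.02).round(2))
a=arm.capture("top")[150:320,90:460,::-1];b=arm.capture("side")[130:350,170:450,::-1]
cv2.imwrite("pics/c4.png",np.vstack([cv2.resize(a,(640,294)),np.pad(cv2.resize(b,(384,302)),((0,0),(0,256),(0,0)))]))
E
```

```text
t: 14.43
ee_pos: [0.5228, 0.0666, 0.1256]
ee_rot: [-1.992, -2.429, 0.0]
ft_force: [0.8, -0.8, 0.2]
gripper_width: 0.0852
grip_force: 0.0
t: 15.43
ee_pos: [0.5422, 0.2666, 0.1254]
ee_rot: [-1.989, -2.431, 0.0]
ft_force: [-0.2, -0.8, -0.1]
gripper_width: 0.0854
grip_force: 0.0
t 15.43 pos [0.5422 0.2666 0.1254] ytool [ 0.98   0.198 -0.001] ztool [-0.001  0.    -1.   ] F [-0.16 -0.79 -0.15] w 0.0854 g 0.0
[-0.06  0.13  4.72]
```

View pics/c4.png

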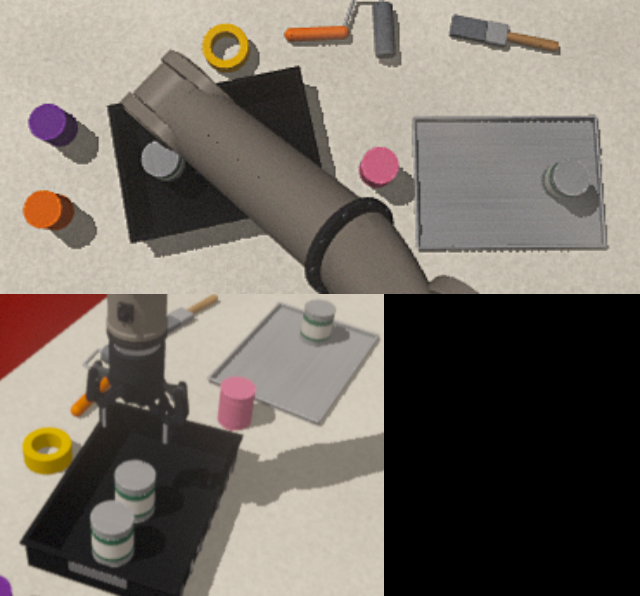

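The first tin stands upright on the tray (top crop (570,180), side crop (318,322)) and the bystanders have not moved. The gripper is over the middle tin, so I'll descend, grip and lift.

```bash
python3 -m creep '[0,0.1,1,0,0,0,1, 0,0,1,0,0,0,1, 0,0,1,0,0,0,1, 0,0,1,0,0,0,1, 0,0,0.7,0,0,0,1, 0,0,0,0,0,0,1, 0,0,0,0,0,0,0.5, 0,0,0,0,0,0,0.4, 0,0,0,0,0,0,0.4, 0,0,0,0,0,0,0.4, 0,0,0,0,0,0,0.4, 0,0,0,0,0,0,0.4]' 35; python3 -m creep '[0,0,-0.5,0,0,0,0.4, 0,0,-0.5,0,0,0,0.4, 0,0,-1,0,0,0,0.4, 0,0,-1,0,0,0,0.4, 0,0,-1,0,0,0,0.4, 0,0,-1,0,0,0,0.4, 0,0,-1,0,0,0,0.4, 0,0,0,0,0,0,0.4, 0,0,0,0,0,0,0.4,0,0,0,0,0,0,0.4]'
python3 - <<'E'
from h import *
f=[]
for i in range(10):
    arm.capture("side");f.append(arm.read_state()["ft_force"])
s,r=st();print(np.mean(f,0).round(2),np.std(f,0).round(2))
for t in [(.483,-.25,.155)]:print((r.T@(t-s['ee_pos'])/.02).round(2))
E
```

```text
t: 16.53
ee_pos: [0.5455, 0.2663, 0.0334]
ee_rot: [1.991, 2.428, 0.002]
ft_force: [-2.3, -1.8, 7.1]
gripper_width: 0.0606
grip_force: 37.7
t: 17.37
ee_pos: [0.5444, 0.2658, 0.1513]
ee_rot: [1.992, 2.429, -0.001]
ft_force: [1.1, -0.1, -2.2]
gripper_width: 0.0608
grip_force: 38.5
t 17.87 pos [0.5446 0.2662 0.1514] ytool [ 0.981  0.196 -0.   ] ztool [-0. -0. -1.] F [-0.68  0.46 -1.84] w 0.0606 g 38.5
[-0.08  0.01 -1.55] [0.54 0.4  0.38]
[-24.71  -8.08  -0.18]
```

About 1.55 N, also a lighter one. Moving it to the tray.

```bash
python3 -m creep '[-0.4,-0.15,0,0,0,0,0.4, -0.8,-0.3,0,0,0,0,0.4, -1,-0.33,0,0,0,0,0.4, -1,-0.33,0,0,0,0,0.4, -1,-0.33,0,0,0,0,0.4, -1,-0.33,0,0,0,0,0.4, -1,-0.33,0,0,0,0,0.4, -1,-0.33,0,0,0,0,0.4, -1,-0.33,0,0,0,0,0.4, -1,-0.33,0,0,0,0,0.4, -1,-0.33,0,0,0,0,0.4, -1,-0.33,0,0,0,0,0.4, -1,-0.33,0,0,0,0,0.4, -1,-0.33,0,0,0,0,0.4, -1,-0.33,0,0,0,0,0.4, -1,-0.33,0,0,0,0,0.4, -1,-0.33,0,0,0,0,0.4, -1,-0.33,0,0,0,0,0.4, -1,-0.33,0,0,0,0,0.4, -1,-0.33,0,0,0,0,0.4]' ; python3 -m creep '[-1,-0.33,0,0,0,0,0.4, -1,-0.33,0,0,0,0,0.4, -1,-0.33,0,0,0,0,0.4, -1,-0.33,0,0,0,0,0.4, -0.8,-0.25,0,0,0,0,0.4, -0.5,-0.1,0,0,0,0,0.4, 0,0,1,0,0,0,0.4, 0,0,1,0,0,0,0.4, 0,0,1,0,0,0,0.4, 0,0,1,0,0,0,0.4, 0,0,0.8,0,0,0,0.4, 0,0,0.5,0,0,0,0.4, 0,0,0.3,0,0,0,0.4, 0,0,0.1,0,0,0,0.4, 0,0,0,0,0,0,0.4]'
```

```text
t: 19.53
ee_pos: [0.4939, -0.1369, 0.1518]
ee_rot: [1.992, 2.429, -0.0]
ft_force: [-0.2, -0.1, -0.7]
gripper_width: 0.0606
grip_force: 38.5
t: 20.78
ee_pos: [0.4828, -0.2459, 0.0378]
ee_rot: [1.992, 2.429, 0.0]
ft_force: [1.1, 0.9, -1.0]
gripper_width: 0.0606
grip_force: 38.6
```

```bash
python3 -m creep '[0,0,0.1,0,0,0,0.4, 0,0,0,0,0,0,0.4]'; python3 -m creep '[0,0,0.1,0,0,0,0.4, 0,0,0,0,0,0,0.4]'
```

```text
t: 20.95
ee_pos: [0.4832, -0.2462, 0.0362]
ee_rot: [1.991, 2.428, 0.0]
ft_force: [-0.5, -0.3, -1.3]
gripper_width: 0.0608
grip_force: 38.6
t: 21.12
ee_pos: [0.4827, -0.2461, 0.0338]
ee_rot: [1.992, 2.429, 0.0]
ft_force: [0.4, -0.9, -1.2]
gripper_width: 0.0605
grip_force: 38.6
```

```bash
python3 -m creep '[0,0,0.08,0,0,0,0.4, 0,0,0,0,0,0,0.4]'
```

```text
t: 21.28
ee_pos: [0.4829, -0.2462, 0.0324]
ee_rot: [1.992, 2.429, -0.0]
ft_force: [-0.8, -0.5, 1.9]
gripper_width: 0.0608
grip_force: 38.9
```

Contact. Releasing, rising, and heading for the third tin.

```bash
python3 -m creep '[0,0,0,0,0,0,0.75, 0,0,0,0,0,0,0.85, 0,0,0,0,0,0,1, 0,0,0,0,0,0,1, 0,0,0,0,0,0,1, 0,0,-0.5,0,0,0,1, 0,0,-1,0,0,0,1, 0,0,-1,0,0,0,1, 0,0,-1,0,0,0,1, 0,0,-1,0,0,0,1, 0,0,0,0,0,0,1]'; python3 -c "
from h import *
s,r=st()
for t in [(.5275,.3549,.12)]:print((r.T@(t-s['ee_pos'])/.02).round(2))"
```

```text
t: 22.2
ee_pos: [0.4853, -0.2468, 0.1266]
ee_rot: [1.988, 2.424, 0.003]
ft_force: [0.5, -0.1, 0.1]
gripper_width: 0.0856
grip_force: 0.0
t 22.2 pos [ 0.4853 -0.2468  0.1266] ytool [0.981 0.196 0.006] ztool [ 0.006 -0.003 -1.   ] F [ 0.45 -0.05  0.08] w 0.0856 g 0.0
[29.09  7.96  0.25]
```

```bash
python3 -m creep '[1,0.274,0,0,0,0,1, 1,0.274,0,0,0,0,1, 1,0.274,0,0,0,0,1, 1,0.274,0,0,0,0,1, 1,0.274,0,0,0,0,1, 1,0.274,0,0,0,0,1, 1,0.274,0,0,0,0,1, 1,0.274,0,0,0,0,1, 1,0.274,0,0,0,0,1, 1,0.274,0,0,0,0,1, 1,0.274,0,0,0,0,1, 1,0.274,0,0,0,0,1, 1,0.274,0,0,0,0,1, 1,0.274,0,0,0,0,1, 1,0.274,0,0,0,0,1, 1,0.274,0,0,0,0,1, 1,0.274,0,0,0,0,1, 1,0.274,0,0,0,0,1, 1,0.274,0,0,0,0,1, 1,0.274,0,0,0,0,1]'; python3 -m creep '[1,0.274,0,0,0,0,1, 1,0.274,0,0,0,0,1, 1,0.274,0,0,0,0,1, 1,0.274,0,0,0,0,1, 1,0.274,0,0,0,0,1, 1,0.274,0,0,0,0,1, 1,0.274,0,0,0,0,1, 1,0.274,0,0,0,0,1, 0.7,0.2,0,0,0,0,1, 0.4,0.1,0,0,0,0,1, 0,0,0,0,0,0,1, 0,0,0,0,0,0,1]'
python3 - <<'E'
from h import *
s,r=st()
for t in [(.5275,.3549,.031)]:print((r.T@(t-s['ee_pos'])/.02).round(2))
E
```

```text
t: 23.87
ee_pos: [0.5115, 0.1687, 0.1221]
ee_rot: [1.992, 2.429, -0.0]
ft_force: [0.2, 1.5, -0.5]
gripper_width: 0.0857
grip_force: 0.0
t: 24.87
ee_pos: [0.5248, 0.3553, 0.1218]
ee_rot: [1.992, 2.429, -0.001]
ft_force: [0.7, 0.3, -0.1]
gripper_width: 0.0857
grip_force: 0.0
t 24.87 pos [0.5248 0.3553 0.1218] ytool [ 0.981  0.196 -0.001] ztool [-0.    -0.001 -1.   ] F [ 0.69  0.27 -0.05] w 0.0857 g 0.0
[-0.04  0.13  4.54]
```

```bash
python3 -m creep '[0,0.1,1,0,0,0,1, 0,0,1,0,0,0,1, 0,0,1,0,0,0,1, 0,0,1,0,0,0,1, 0,0,0.5,0,0,0,1, 0,0,0,0,0,0,1, 0,0,0,0,0,0,0.5, 0,0,0,0,0,0,0.4, 0,0,0,0,0,0,0.4, 0,0,0,0,0,0,0.4, 0,0,0,0,0,0,0.4, 0,0,0,0,0,0,0.4]' 35; python3 -m creep '[0,0,-0.5,0,0,0,0.4, 0,0,-0.5,0,0,0,0.4, 0,0,-1,0,0,0,0.4, 0,0,-1,0,0,0,0.4, 0,0,-1,0,0,0,0.4, 0,0,-1,0,0,0,0.4, 0,0,-1,0,0,0,0.4, 0,0,-1,0,0,0,0.4, 0,0,-1,0,0,0,0.4, 0,0,0,0,0,0,0.4, 0,0,0,0,0,0,0.4,0,0,0,0,0,0,0.4]'
python3 - <<'E'
from h import *
f=[]
for i in range(10):
    arm.capture("side");f.append(arm.read_state()["ft_force"])
s,r=st();print(np.mean(f,0).round(2),np.std(f,0).round(2),abs(s["dq"]).max())
a=arm.capture("top")[150:320,90:460,::-1];b=arm.capture("side")[60:350,150:450,::-1]
cv2.imwrite("pics/c5.png",np.vstack([cv2.resize(a,(640,294)),np.pad(cv2.resize(b,(312,302)),((0,0),(0,328),(0,0)))]))
E
```

```text
t: 25.87
ee_pos: [0.5276, 0.3569, 0.0338]
ee_rot: [1.991, 2.429, 0.003]
ft_force: [-1.6, -1.9, 6.5]
gripper_width: 0.0595
grip_force: 37.9
t: 26.87
ee_pos: [0.5263, 0.3556, 0.1909]
ee_rot: [-1.992, -2.429, 0.003]
ft_force: [0.8, 1.3, -4.1]
gripper_width: 0.0593
grip_force: 40.0
t 27.37 pos [0.5268 0.3565 0.1918] ytool [ 0.981  0.196 -0.   ] ztool [-0. -0. -1.] F [-0.45  0.21 -4.31] w 0.0591 g 40.0
[ 0.25  0.05 -4.5 ] [0.26 0.44 0.47] 0.0030748916923355315
```

View pics/c5.png

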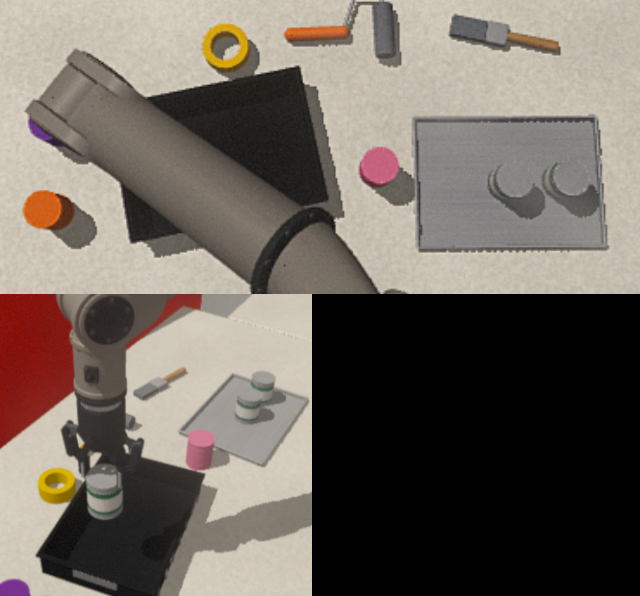

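The third tin weighs about 4.5 N against 2.7 and 1.55 N, so it is the heaviest. It is held upright and still with its underside about 0.16 m up. The other two stand upright on the tray at (515,180) and (570,180) in the crop. Handing in.

```bash
python3 -c "
from cell import arm
print(arm.finish_job())"
```

```text
the job is handed in; nothing more can be done
None
```

The job is handed in, with no verdict reported back: the heaviest tin (about 4.5 N) is held upright and still about 16 cm above the table, and the two lighter ones (about 2.7 N and 1.55 N) stand upright on the tray.

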